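# Close the wafer mould on its mat and hold it pressed

## Task

Slide the lower mould half (the block with the two brass dowels) across the worktop, without lifting it, until it lies squarely inside the white outline on the blue mat. Then take the upper half by its red handle, fit its holes over the dowels until the halves meet flush, and press down on it with more than 10 N (15 N is about right), so that the clips could be fitted; finish while still holding the pair pressed together. Leave everything else on the worktop where it is.

Things in the scene. Friction and masses are not known exactly. Their poses are not given: they have to be found in the camera images.
- mat: Blue pressing mat, 200 x 126 mm (long side along its x), about 1 mm thin and lying flush: it is no obstacle to sliding and the mould still rests at worktop height. Fixed. A white outline on it, inside 150 x 76 mm, is centred on the mat and parallel to its sides. Origin: mat centre; z up.
- lower: Lower mould half: aluminium block 130 (x) x 56 (y) x 30 mm (z), 0.6 kg +-20 %, loose; dark grooves and two brass dowels on top. Origin: centre of underside; x along its length, z up. Dowels at x = +-47 mm, y = 0: 10 mm diameter, 16 mm tall above the top face, the last 5 mm tapering to a 4 mm tip. Can be gripped across its 56 mm.
- upper: Upper mould half: aluminium plate 130 (x) x 56 (y) x 20 mm (z), 0.35 kg +-20 %, loose, handle up. 13 mm through holes at x = +-47 mm, y = 0; fits either way round. Red handle centred on top: 60 (x) x 22 mm (y), from 20 to 58 mm above the underside. Origin: centre of underside; x along its length, z up. Shut, it lies 30 mm above the lower half's origin.
- dowel_a (a point): Tip of the dowel at x = -47 mm of the lower half, 46 mm above its underside.
- dowel_b (a point): Tip of the dowel at x = +47 mm of the lower half, 46 mm above its underside.
- hole_a (a point): Centre of the hole at x = -47 mm of the upper half, at its underside.
- hole_b (a point): Centre of the hole at x = +47 mm of the upper half, at its underside.
- tumbler: Bystander, to be left alone: steel tumbler, 68 mm across, 85 mm tall. Origin: centre of its underside.
- bowl: Bystander, to be left alone: white bowl, 110 mm across, 50 mm tall. Origin: centre of its underside.
- jar: Bystander, to be left alone: amber glass jar with green cap, 66 mm across, 90 mm tall. Origin: centre of its underside.
- spoon: Bystander, to be left alone: steel spoon, 190 mm long, lying flat, nearest the robot. Origin: on its length, at its underside.
- clip1: Bystander, to be left alone: steel mould clip with yellow top, 50 x 22 x 35 mm. Origin: centre of its underside.
- clip2: Bystander, to be left alone: second such mould clip, 50 x 22 x 35 mm. Origin: centre of its underside.
Things that resemble listed ones, but are neither listed nor needed, are in the scene too. What is shaped like the lower but pink is not meant.

How it is judged:
By the outcome, as a careful person would: the job done as asked, in the order asked, and still so for the second after the job is handed in, while the arm keeps its last pose, push and grip.
It also fails if it takes over 70 s, if anything falls off the work surface, if the arm or the gripper's body presses on something with over 40 N, if the wrist force passes 120 N, or if a joint passes its speed limit or range.

## Robot

A 6-joint arm with a two-finger parallel gripper is mounted at the origin on the work surface. World frame = base frame: x ahead of the robot, y to its left, z up, the work surface at z = 0. Lengths are in m, angles in degrees, forces in N, time in s.
With the tool pointing down it reaches from about 0.25 to 0.725 m from the base axis. Payload 9.7 kg.
Tool frame: the origin (TCP) lies at the very end of the fingers, on their centre line; the grasp point (between the pads) lies 19 mm behind it; z points along the fingers, y is the line along which they close (so a half turn about z gives the same grasp; the last joint's range is limited). The gripper opens to 85 mm and grips with 20 to 120 N. Pads are 22 mm wide; open, the fingers measure 114 mm over their backs; the gripper's body (76 mm by 85 mm) begins 54 mm behind the grasp point. The pads swing forward as they close: fully open they stand 13 mm farther back than shut.
Start: joints at [68.067, 4.979, 10.078, 95.1, 0, 90], TCP at [0.205, 0.51, 0.231] pointing down, gripper open.
Joint ranges: [-179.16, 179.16], [-48.56, 103.87], [-65.8, 70.77], [-126.05, 130.52], [-82.76, 87.17], [-180, 180]. Speed limits (degrees/s): [127.2, 127.2, 147.25, 180, 180, 180].

## Interface

Orientations are given as [roll, pitch, yaw] about the fixed x, y, z axes, in that order (R = Rz(yaw) Ry(pitch) Rx(roll)).
In Python, from workcell import bot gives the robot as it stands.
- The arm moves only by the tool arm_command, never from a script. Its argument "series" is a list of rows, each a list of 4 numbers: the shift along the tool's x, y, z in m, then the turn about the tool's z in rad. A call has exactly 5 rows; each row is the pose to reach, as a shift and turn from the pose commanded when the call began, along the tool's axes at that moment; what a row does not reach only later rows make up. A row lasts 1/10 s, in which the tool goes at most 50 mm and 8.59 degrees, less where a joint would pass 70% of its speed; a pose out of reach is approached as far as the arm can. A call with a gripper value outside its range is refused whole. "hand" is the finger opening in m, from 0 to 0.0854, set as the call begins (left out, the last holds). The fingers move at their own pace and stop on an object; "grip_force" is the grip in N (left out, the last holds). Time passes only in rows, so rows that repeat a pose let the fingers close, or fill a call up. It gives the time, the measured TCP pose, the force, the opening and the grip force at its end, in the units of the state.
- bot.get_obs(): the state, without advancing time (a new reading comes with each control period).
- bot.camera(name): name is "scene" or "top" or "wrist"; returns a dict with "color" (480x640x3 uint8, blue, green, red), "camera_matrix" (3x3 intrinsics, pixels), "dist_coeffs" ([k1, k2, p1, p2, k3] as OpenCV has them; the pictures are not rectified), "xyz" and "orientation" of the camera in the world; the wrist camera has in their place "T_tool_cam" (4x4, takes a point from camera to tool coordinates, whose origin is the TCP and whose axes are the flange's). Camera axes: x right, y up, looking along -z (the intrinsics and any distortion apply to the point x, -y, -z); pixel columns grow to the right and rows downward; lengths in m; the calibration is good to about 2 mm. A picture is of the moment at which its call begins: read the wrist's pose just before it. There is no depth.
- bot.job_done(): hands the job in; it is judged then, once.
Trained networks look in the newest picture that a camera, given by its name, has taken for a name from the list of things; names that differ only in an ending like _2 or _b are one class to them, and where a whole thing is asked for, a point or a joint stands for the part that bears it (a point fixed in the world has none). Each returns a list of dicts, best first, with "confidence" (0 to 1); they miss things now and then, are a little off and sometimes report something else, mostly with a low value. They report only what shows in the picture. A call takes as long as a camera call. They do not tell look-alikes from the thing itself.
- bot.find_in(camera, target): "location" ([column, row] in pixels, amid what is visible of it).
- bot.mark_of(camera, target): "location" ([column, row] in pixels: a listed point, or the origin of a listed thing).
The state is a dict: "time": time; "q": joint angles; "qd": joint speeds; "joint_efforts": joint torques, N m; "ee_pos": TCP position; "tcp_rot": TCP orientation; "wrist_force": force on the tool from outside, world axes, zero at the start; "torque": the same for the moment, N m; "opening": finger opening in m; "grasp_force": force on a finger pad.
Only numpy, scipy, OpenCV 4.12 (cv2) and the standard library are available. Lean on these libraries where they do the work, as an engineer would, in place of code of your own. Each camera call takes 0.05 s, during which the arm holds its last target. There are 200 camera calls.

## Working session

There is one attempt and no reset: what is moved stays moved. The work goes in short steps, Python scripts to look and compute and a tool call to move; the robot and the scene stay as the last step left them, time stands still between calls to the robot, and variables do not carry over. Pictures are saved under pics/ and viewed, at most 10 in all, crops included, and the job is handed in when it is done.

Besides the shell and the picture viewer there is one more tool, called after ">>>" by a JSON object that holds its "name" and its "arguments". arm_command: Moves the arm, as the interface text tells. Its arguments: {"type":"object","properties":{"series":{"type":"array"},"hand":{"type":"number"},"grip_force":{"type":"number"}},"required":["series"]}

```bash
mkdir -p pics; ls; cat > h.py <<'E'
import numpy as np, cv2
from scipy.spatial.transform import Rotation as R
from workcell import bot
def grab(name,fn=None):
    o=bot.get_obs(); c=bot.camera(name)
    if name=="wrist":
        T=np.eye(4);T[:3,3]=o["ee_pos"];T[:3,:3]=R.from_euler("xyz",o["tcp_rot"],degrees=True).as_matrix()
        T=T@np.array(c["T_tool_cam"])
    else:
        T=np.eye(4);T[:3,3]=c["xyz"];T[:3,:3]=R.from_euler("xyz",c["orientation"],degrees=True).as_matrix()
    c["T"]=T
    if fn: cv2.imwrite("pics/"+fn,c["color"])
    return c
def ray(c,px):
    p=cv2.undistortPoints(np.array(px,float).reshape(-1,1,2),np.array(c["camera_matrix"]),np.array(c["dist_coeffs"])).reshape(-1,2)
    d=np.c_[p[:,0],-p[:,1],-np.ones(len(p))]
    return c["T"][:3,3],d@c["T"][:3,:3].T
def onz(c,px,z):
    o,d=ray(c,px); return o+d*((z-o[2])/d[:,2])[:,None]
def tri(c1,p1,c2,p2):
    (a,u),(b,v)=ray(c1,p1),ray(c2,p2); out=[]
    for x,y in zip(u,v):
        s=np.linalg.lstsq(np.c_[x,-y],b-a,rcond=None)[0]; P,Q=a+s[0]*x,b+s[1]*y
        out.append(np.r_[(P+Q)/2,np.linalg.norm(P-Q)])
    return np.array(out)
def proj(c,P):
    P=(np.atleast_2d(P)-c["T"][:3,3])@c["T"][:3,:3]; P=P*[1,-1,-1]
    return cv2.projectPoints(P,np.zeros(3),np.zeros(3),np.array(c["camera_matrix"]),np.array(c["dist_coeffs"]))[0].reshape(-1,2)
E
python3 - <<'E'
from h import *
np.set_printoptions(precision=3,suppress=True)
print(bot.get_obs())
for n in ("scene","top"):
    c=grab(n,n+"1.png"); print(n,c["xyz"],c["orientation"],c["camera_matrix"],c["dist_coeffs"])
    for t in ("mat","lower","upper","dowel_a","hole_a"):
        print(t,[(np.round(d["location"]),round(d["confidence"],2)) for d in bot.mark_of(n,t)])
E
```

```text
pics
{'time': 0.0, 'q': array([68.069,  5.011, 10.035, 95.102,  0.001, 89.999]), 'qd': array([-0.092,  0.075, -0.006,  0.075,  0.115, -0.072]), 'joint_efforts': array([  0.003, -52.038,  46.48 ,   0.016,   0.   ,   0.   ]), 'ee_pos': array([0.205, 0.51 , 0.231]), 'tcp_rot': array([-179.922,   -0.001,  158.07 ]), 'wrist_force': array([-0.44 ,  0.952, -0.177]), 'torque': array([ 0.03 , -0.037,  0.053]), 'grasp_force': 0.0, 'opening': 0.08522568366922886}
scene [1.053 0.339 0.716] [ 45.031   0.056 117.756] [[447.599   0.    317.607]
 [  0.    447.599 240.723]
 [  0.      0.      1.   ]] [-0.033  0.     0.     0.     0.   ]
mat [(array([289., 268.]), 0.76)]
lower [(array([491., 230.]), 0.77), (array([388., 311.]), 0.58), (array([217., 209.]), 0.56)]
upper [(array([211., 224.]), 0.71), (array([398., 274.]), 0.66)]
dowel_a [(array([393., 314.]), 0.96), (array([499., 201.]), 0.87), (array([397., 274.]), 0.72), (array([505., 228.]), 0.68)]
hole_a [(array([217., 211.]), 0.88), (array([199., 238.]), 0.76)]
top [0.345 0.04  0.944] [  8.747   0.079 -88.424] [[463.205   0.    317.902]
 [  0.    463.205 237.161]
 [  0.      0.      1.   ]] [-0.066  0.     0.     0.     0.   ]
mat [(array([453., 217.]), 0.73), (array([341., 223.]), 0.62)]
lower [(array([234., 222.]), 0.79), (array([160., 376.]), 0.56)]
upper [(array([460., 241.]), 0.93), (array([234., 241.]), 0.31)]
dowel_a [(array([157., 408.]), 0.97), (array([222., 191.]), 0.96), (array([149., 358.]), 0.79), (array([467., 264.]), 0.72), (array([234., 237.]), 0.65), (array([448., 322.]), 0.41)]
hole_a [(array([456., 215.]), 0.91), (array([340., 113.]), 0.74), (array([469., 262.]), 0.64)]
```

View pics/scene1.png

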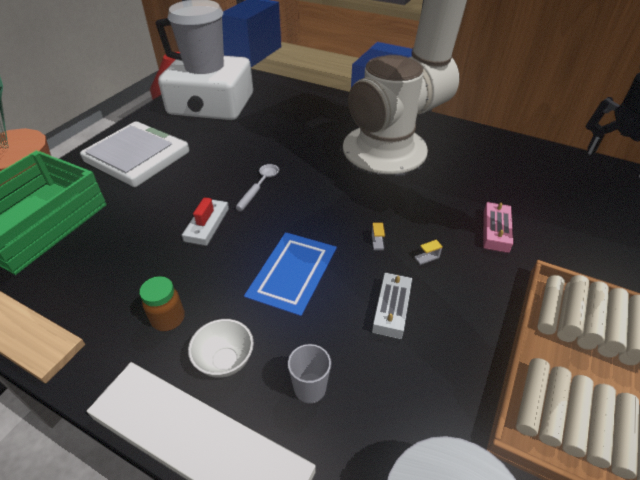

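View pics/top1.png

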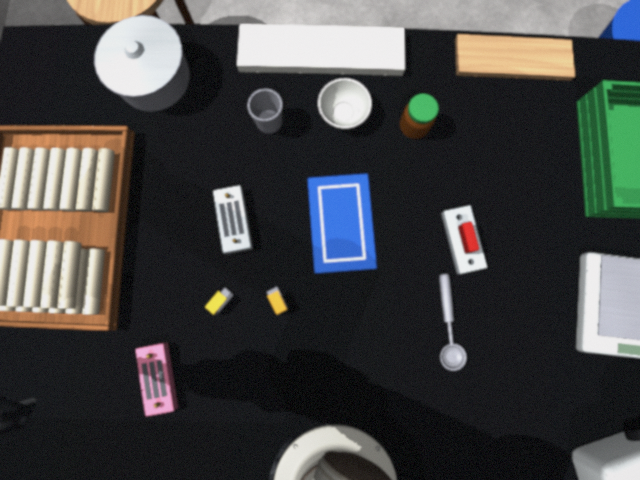

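Scene shows two blocks like the lower half: the aluminium one at top (232,219)/scene (393,305), and the pink one at top (155,379)/scene (498,226). The aluminium one with brass dowels fits the description; pink is excluded. The upper half with its red handle is at top (465,239), the mat at (341,223).

```bash
cat > m.py <<'E'
from h import *
np.set_printoptions(precision=4,suppress=True)
t=grab("top"); s=grab("scene")
# mat by blue colour on z=0.001, outline by white inside
def rect(c,z,lo,hi,near):
    hsv=cv2.cvtColor(c["color"],cv2.COLOR_BGR2HSV); m=cv2.inRange(hsv,lo,hi)
    m=cv2.morphologyEx(m,cv2.MORPH_CLOSE,np.ones((9,9)))
    n,l,st,ce=cv2.connectedComponentsWithStats(m)
    i=1+np.argmin(np.linalg.norm(ce[1:]-near,axis=1)+1e3*(st[1:,4]<100))
    k=max(cv2.findContours((l==i).astype(np.uint8),0,1)[0],key=len).reshape(-1,2)
    P=onz(c,k,z)[:,:2].astype(np.float32)
    r=cv2.minAreaRect(P*1000); return r,st[i,4]
for c,n in((t,(341,223)),(s,(292,272))): print("mat",rect(c,.001,(100,120,60),(130,255,255),n))
for nm,pts_t,pts_s in (("dowel",[(222,191),(234,237)],[(397,274),(393,314)]),("hole",[(456,215),(469,262)],[(217,211),(199,238)])):
    tt=[d for d in bot.mark_of("top",nm+"_a")]; ss=[d for d in bot.mark_of("scene",nm+"_a")]
    f=lambda L,p:min((d["location"] for d in L),key=lambda q:np.hypot(*(np.array(q)-p)))
    a=[f(tt,p) for p in pts_t]; b=[f(ss,p) for p in pts_s]
    print(nm,np.array(a),np.array(b)); X=tri(t,a,s,b); print(X)
c=t["color"]; cv2.imwrite("pics/crop1.png",cv2.resize(c[170:300,200:500],None,fx=2.6,fy=2.6,interpolation=cv2.INTER_CUBIC))
E
python3 m.py
```

```text
mat (((523.2083740234375, -2.4796142578125), (206.87319946289062, 132.9332275390625), 5.950211048126221), np.int32(6280))
mat (((521.4835205078125, -1.8541412353515625), (205.56834411621094, 131.41387939453125), 5.664501190185547), np.int32(4524))
dowel [[225.  194.1]
 [237.1 242. ]] [[396.6 275.1]
 [391.9 313. ]]
[[ 0.5436  0.2198  0.1263  0.0096]
 [ 0.4843  0.2192 -0.0578  0.0053]]
hole [[454.  216.5]
 [466.2 259.9]] [[214.5 208.4]
 [199.2 236.7]]
[[ 0.5176 -0.2022  0.0923  0.0182]
 [ 0.4667 -0.3002 -0.0876  0.0228]]
```

View pics/crop1.png

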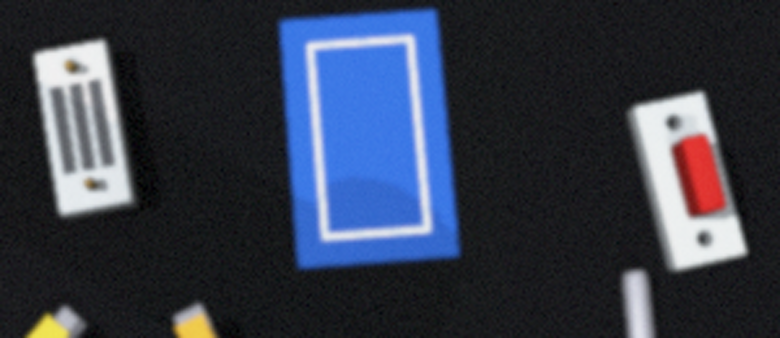

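Crop confirms: silver aluminium block with two brass dowels at crop (72,66),(92,183); not the pink one. The triangulation paired the points wrongly (scene camera looks back toward the robot); I swap that.

```bash
cat > n.py <<'E'
from h import *
np.set_printoptions(precision=4,suppress=True)
t=grab("top"); s=grab("scene")
for nm,a,b in (("dowel",[(227.7,195.4),(235.4,240.4)],None),("hole",[(459,217),(471,261.5)],None)):
    ss=[d["location"] for d in bot.mark_of("scene",nm+"_a")]; 
    p=[(393,314),(397,274)] if nm=="dowel" else [(199,238),(217,211)]
    b=[min(ss,key=lambda q:np.hypot(*(np.array(q)-k))) for k in p]
    a=[min((d["location"] for d in bot.mark_of("top",nm+"_a")),key=lambda q:np.hypot(*(np.array(q)-k))) for k in a]
    X=tri(t,a,s,b);d=X[0]-X[1];print(nm,a,b);print(X,"mid",X[:,:3].mean(0),"yaw",np.degrees(np.arctan2(d[1],d[0])),np.hypot(*d[:2]))
o=bot.get_obs();print(o["ee_pos"],o["tcp_rot"],o["time"])
w=grab("wrist");print(np.array(w["T_tool_cam"]))
E
python3 n.py
```

```text
dowel [[226.0, 193.9], [234.2, 242.8]] [[389.3, 317.0], [397.7, 275.3]]
[[0.5671 0.2315 0.0393 0.0007]
 [0.4678 0.2095 0.0418 0.0005]] mid [0.5174 0.2205 0.0405] yaw 12.492754663304394 0.1017065909478784
hole [[456.1, 215.4], [467.7, 261.6]] [[195.0, 236.9], [215.1, 210.2]]
[[ 0.5432 -0.2416  0.0074  0.0033]
 [ 0.4464 -0.262   0.0054  0.0023]] mid [ 0.4948 -0.2518  0.0064] yaw 11.860010635234568 0.0988655033458508
[0.2054 0.5102 0.2313] [179.9973  -0.0015 158.065 ] 1.3
[[-0.0008  0.9479  0.3185  0.082 ]
 [ 1.      0.001  -0.0005  0.0012]
 [-0.0008  0.3185 -0.9479 -0.1424]
 [ 0.      0.      0.      1.    ]]
```

>>> {"name": "arm_command", "arguments": {"series": [[-0.044, -0.017, 0.003, -0.1], [-0.088, -0.034, 0.006, -0.2], [-0.132, -0.051, 0.009, -0.3], [-0.176, -0.068, 0.012, -0.4], [-0.22, -0.085, 0.015, -0.5]]}}

```text
time: 1.85
ee_pos: [0.3788, 0.3477, 0.2164]
tcp_rot: [180.0, 0.0, -173.0]
wrist_force: [0.7, 0.9, 0.6]
opening: 0.0855
grasp_force: 0.0
```

```bash
cat >> h.py <<'E'
def togo(x,y,z,yaw):
    """shift in tool axes and turn to reach a pose, from the measured one"""
    o=bot.get_obs(); M=R.from_euler("xyz",o["tcp_rot"],degrees=True).as_matrix()
    print("t",round(o["time"],2),"pos",np.round(o["ee_pos"],4),"rot",np.round(o["tcp_rot"],2),"q",np.round(o["q"],1),"F",np.round(o["wrist_force"],1),"open",round(o["opening"],4),"grip",round(o["grasp_force"],1))
    print("togo",np.round(M.T@(np.array([x,y,z])-o["ee_pos"]),4),np.round(-np.radians((yaw-o["tcp_rot"][2]+180)%360-180),4))
E
python3 -c "
from h import *
togo(.517,.2205,.2,192.3)"
```

```text
t 1.85 pos [0.3788 0.3477 0.2164] rot [ 1.7998e+02  3.0000e-02 -1.7303e+02] q [42.5 -0.3  3.  93.2  0.  35.6] F [0.7 0.9 0.6] open 0.0855 grip 0.0
togo [-0.1217 -0.143   0.0164] -0.0931
```

>>> {"name": "arm_command", "arguments": {"series": [[-0.031, -0.036, 0.004, -0.025], [-0.062, -0.072, 0.008, -0.05], [-0.093, -0.108, 0.012, -0.075], [-0.122, -0.143, 0.016, -0.093], [-0.122, -0.143, 0.016, -0.093]]}}

```text
time: 2.35
ee_pos: [0.5183, 0.2177, 0.199]
tcp_rot: [-179.9, -0.1, -168.2]
wrist_force: [-0.5, -0.4, 0.0]
opening: 0.0854
grasp_force: 0.0
```

```bash
python3 - <<'E'
from h import *
np.set_printoptions(precision=4,suppress=True)
togo(.517,.2205,.2,192.3)
w=grab("wrist","w1.png")
L=sorted([d for d in bot.mark_of("wrist","dowel_a")],key=lambda d:-d["confidence"])
for d in L: print(d, onz(w,[d["location"]],.046))
E
```

```text
t 2.35 pos [0.5183 0.2177 0.199 ] rot [-179.93   -0.05 -168.2 ] q [22.8  6.2  7.8 91.7 -0.1 11. ] F [-0.5 -0.4  0. ] open 0.0854 grip 0.0
togo [ 0.0007  0.003  -0.001 ] -0.0087
{'location': [322.2, 269.7], 'confidence': 0.78} [[0.5621 0.2327 0.046 ]]
{'location': [323.6, 153.3], 'confidence': 0.6} [[0.4743 0.215  0.046 ]]
```

View pics/w1.png

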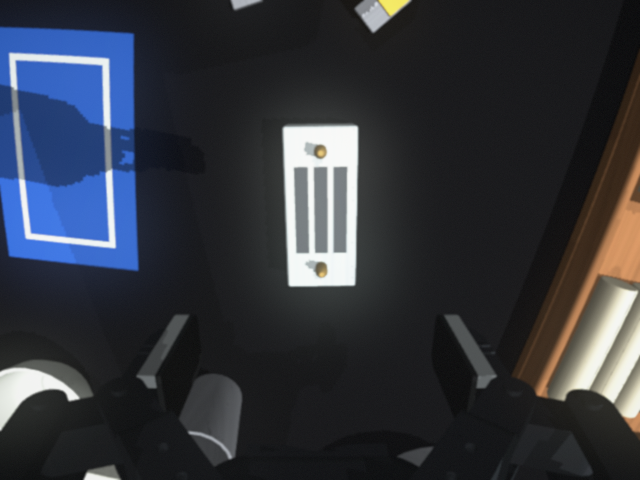

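The wrist view shows the aluminium lower half, dowels at (320,152) and (321,269), top face x 284–358, y 126–286; a corner of the clip is far off at (382,10), so the fingers have room.

```bash
cat >> h.py <<'E'
def rect(c,z,lo,hi,near,fill=9):
    hsv=cv2.cvtColor(c["color"],cv2.COLOR_BGR2HSV); m=cv2.inRange(hsv,lo,hi)
    m=cv2.morphologyEx(m,cv2.MORPH_CLOSE,np.ones((fill,fill)))
    n,l,st,ce=cv2.connectedComponentsWithStats(m)
    i=1+np.argmin(np.linalg.norm(ce[1:]-near,axis=1)+1e3*(st[1:,4]<400))
    k=max(cv2.findContours((l==i).astype(np.uint8),0,1)[0],key=len).reshape(-1,2)
    (a,b,an)=cv2.minAreaRect(onz(c,k,z)[:,:2].astype(np.float32)*1000)
    if b[0]<b[1]: an-=90;b=b[::-1]
    return np.round(a,1),np.round(b,1),round((an+90)%180-90,2)
E
python3 - <<'E'
from h import *
w=grab("wrist")
print(rect(w,.03,(0,0,150),(180,70,255),(320,205)))
# white outline: its contour's outer & inner
print("line",rect(w,.001,(0,0,110),(180,80,255),(65,150),3))
t=grab("top");s=grab("scene")
print("line top",rect(t,.001,(0,0,120),(180,90,255),(343,223),3),"scene",rect(s,.001,(0,0,120),(180,90,255),(292,272),3))
print(rect(t,.03,(0,0,150),(180,70,255),(232,219)),rect(s,.03,(0,0,150),(180,70,255),(393,305)))
E
```

```text
(array([520. , 222.8]), array([129.5,  55.7]), 12.43)
line (array([5.232e+02, 1.000e-01]), array([160.6,  86.8]), 5.76)
line top (array([522.8,  -2.3]), array([162.1,  88.1]), 5.9) scene (array([521.6,  -1.9]), array([162.3,  87.6]), 5.82)
(array([517.8, 220.1]), array([128.1,  56.8]), 12.67) (array([519.6, 221.8]), array([129.5,  55.2]), 12.49)
```

```bash
python3 -c "
from h import *
togo(.5195,.222,.004,192.4)"
```

```text
t 2.6 pos [0.515  0.2223 0.2006] rot [ 1.7999e+02  1.0000e-02 -1.6789e+02] q [23.3  5.9  7.7 91.7  0.  11.2] F [-0.5  0.9  0.8] open 0.0854 grip 0.0
togo [-0.0043 -0.0012  0.1966] -0.0051
```

>>> {"name": "arm_command", "arguments": {"series": [[-0.004, -0.001, 0.04, -0.005], [-0.004, -0.001, 0.085, -0.005], [-0.004, -0.001, 0.13, -0.005], [-0.004, -0.001, 0.16, -0.005], [-0.004, -0.001, 0.18, -0.005]]}}

```text
time: 3.1
ee_pos: [0.5178, 0.2221, 0.0179]
tcp_rot: [-180.0, -0.1, -167.5]
wrist_force: [0.1, 0.1, 0.7]
opening: 0.0852
grasp_force: 0.0
```

>>> {"name": "arm_command", "arguments": {"series": [[0, 0, 0.006, 0], [0, 0, 0.011, 0], [0, 0, 0.014, 0], [0, 0, 0.014, 0], [0, 0, 0.014, 0]]}}

```text
time: 3.6
ee_pos: [0.5203, 0.2216, 0.0073]
tcp_rot: [180.0, 0.1, -167.7]
wrist_force: [0.1, -0.3, -0.8]
opening: 0.0854
grasp_force: 0.0
```

>>> {"name": "arm_command", "arguments": {"series": [[0, 0, 0, 0], [0, 0, 0, 0], [0, 0, 0, 0], [0, 0, 0, 0], [0, 0, 0, 0]], "hand": 0.04, "grip_force": 40}}

```text
time: 4.1
ee_pos: [0.52, 0.2214, 0.0069]
tcp_rot: [180.0, 0.0, -167.7]
wrist_force: [-0.4, -0.2, 5.0]
opening: 0.055
grasp_force: 44.7
```

```bash
python3 -c "
from h import *
togo(.5225,-.0015,.006,185.8)"
```

```text
t 4.1 pos [0.52   0.2214 0.0069] rot [ 1.7999e+02  4.0000e-02 -1.6767e+02] q [ 23.1   8.7 -10.8  70.5   0.   10.7] F [-0.4 -0.2  5. ] open 0.055 grip 44.7
togo [ 0.0452 -0.2183  0.0008] 0.1139
```

>>> {"name": "arm_command", "arguments": {"series": [[0.002, -0.01, 0.001, 0.005], [0.006, -0.03, 0.001, 0.016], [0.0115, -0.055, 0.001, 0.029], [0.0165, -0.08, 0.001, 0.042], [0.0215, -0.105, 0.001, 0.055]]}}

```text
time: 4.6
ee_pos: [0.5224, 0.1149, 0.0069]
tcp_rot: [179.8, 0.2, -170.8]
wrist_force: [-0.4, 9.0, 9.2]
opening: 0.0556
grasp_force: 45.0
```

>>> {"name": "arm_command", "arguments": {"series": [[0.006, -0.025, 0, 0.013], [0.012, -0.052, 0, 0.026], [0.017, -0.08, 0, 0.042], [0.022, -0.1, 0, 0.052], [0.023, -0.107, 0, 0.058]]}}

```text
time: 5.1
ee_pos: [0.5166, 0.0045, 0.0069]
tcp_rot: [179.9, 0.2, -174.2]
wrist_force: [-0.3, 11.5, 9.9]
opening: 0.0551
grasp_force: 45.3
```

```bash
python3 -c "
from h import *
togo(.5225,-.0015,.006,185.8)
t=grab('top','t2.png');togo(.5225,-.0015,.006,185.8)"
```

```text
t 5.1 pos [0.5166 0.0045 0.0069] rot [ 179.86    0.19 -174.2 ] q [  0.4   2.1 -17.9  69.8   0.2  -5.4] F [-0.3 11.5  9.9] open 0.0551 grip 45.3
togo [-0.0052 -0.0066  0.0009] -0.0001
t 5.15 pos [0.5167 0.0039 0.0068] rot [ 179.93    0.18 -174.23] q [  0.4   2.1 -17.9  69.8   0.1  -5.4] F [-0.5  1.7 10.3] open 0.0549 grip 45.3
togo [-0.0053 -0.006   0.0008] -0.0006
```

>>> {"name": "arm_command", "arguments": {"series": [[-0.003, -0.003, 0, 0], [-0.005, -0.006, 0, 0], [-0.005, -0.006, 0, 0], [-0.005, -0.006, 0, 0], [-0.005, -0.006, 0, 0]]}}

```text
time: 5.65
ee_pos: [0.5209, 0.0002, 0.0068]
tcp_rot: [179.9, 0.0, -174.1]
wrist_force: [-8.3, 6.3, 17.5]
opening: 0.0548
grasp_force: 46.0
```

>>> {"name": "arm_command", "arguments": {"series": [[0, 0, 0, 0], [0, 0, 0, 0], [0, 0, 0, 0], [0, 0, 0, 0], [0, 0, 0, 0]], "hand": 0.085}}

```text
time: 6.15
ee_pos: [0.521, -0.0007, 0.0051]
tcp_rot: [180.0, -0.0, -174.2]
wrist_force: [0.5, 0.1, 0.3]
opening: 0.0851
grasp_force: 0.0
```

>>> {"name": "arm_command", "arguments": {"series": [[0, 0, -0.01, 0], [0, 0, -0.045, 0], [0, 0, -0.09, 0], [0, 0, -0.135, 0], [0, 0, -0.18, 0]]}}

```text
time: 6.65
ee_pos: [0.5208, -0.0007, 0.1879]
tcp_rot: [-180.0, 0.0, -174.1]
wrist_force: [1.9, -0.0, 0.1]
opening: 0.0851
grasp_force: 0.0
```

```bash
python3 - <<'E'
from h import *
np.set_printoptions(precision=4,suppress=True)
bot.camera("top");togo(.4965,-.252,.2,192)
w=grab("wrist","w2.png")
print(rect(w,.03,(0,0,150),(180,70,255),(320,205)),rect(w,.001,(100,120,60),(130,255,255),(320,205),15))
for d in bot.mark_of("wrist","dowel_a"): print(d, onz(w,[d["location"]],.046))
E
```

```text
t 6.7 pos [ 0.5227 -0.0007  0.1958] rot [-179.94    0.57 -174.15] q [-0.1  0.   1.  90.4 -0.  -5.9] F [-2.8  0.8  5.6] open 0.0847 grip 0.0
togo [ 0.0517 -0.2473 -0.0045] -0.1073
(array([516.3,  -0.8]), array([147. ,  79.3]), 5.72) (array([523.5,  -0.2]), array([201.9, 128.6]), 5.77)
{'location': [320.9, 142.5], 'confidence': 0.89} [[ 0.4724 -0.0014  0.046 ]]
{'location': [318.3, 266.7], 'confidence': 0.85} [[0.5659 0.0065 0.046 ]]
```

View pics/w2.png

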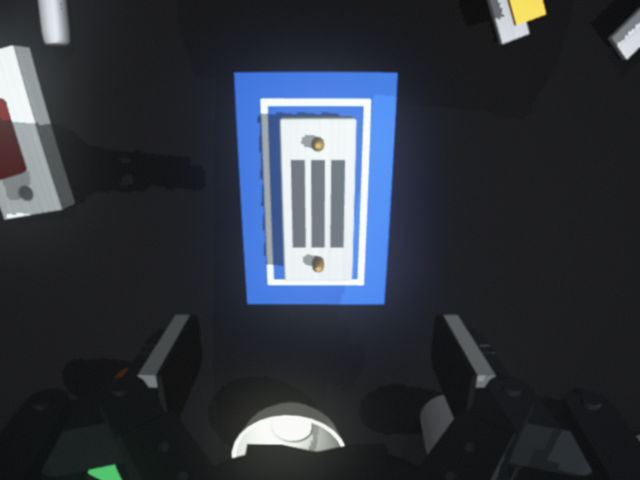

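The lower half lies inside the white outline, parallel to it; dowels at (318,144) and (318,265). Measure it once more settled, then go to the upper half.

```bash
python3 - <<'E'
from h import *
np.set_printoptions(precision=4,suppress=True)
w=grab("wrist");togo(.4965,-.252,.2,192)
L=bot.mark_of("wrist","dowel_a")
P=[]
for d in L[:2]: P.append(onz(w,[d["location"]],.046)[0]);print(d,P[-1])
print("mid",(P[0]+P[1])/2)
m=cv2.inRange(w["color"],(150,150,150),(255,255,255)); m=cv2.morphologyEx(m,cv2.MORPH_OPEN,np.ones((9,9)))
n,l,st,ce=cv2.connectedComponentsWithStats(m)
for i in range(1,n):
  if abs(ce[i][0]-320)<60 and abs(ce[i][1]-205)<80 and st[i,4]>300: print(st[i],ce[i])
k=np.argwhere((m>0))[:,::-1]; k=k[(k[:,0]>275)&(k[:,0]<359)&(k[:,1]>113)&(k[:,1]<281)]
(a,b,an)=cv2.minAreaRect((onz(w,k,.03)[:,:2]*1000).astype(np.float32));print(a,b,an)
E
```

```text
t 6.85 pos [ 0.5218 -0.0006  0.1871] rot [-179.98    0.17 -174.14] q [-0.1  0.2  0.3 89.9  0.  -5.9] F [ 0.6 -0.4  0.4] open 0.0849 grip 0.0
togo [ 0.0508 -0.2475 -0.013 ] -0.1072
{'location': [320.1, 147.8], 'confidence': 0.92} [ 0.4746 -0.0017  0.046 ]
{'location': [318.9, 272.2], 'confidence': 0.55} [0.5669 0.0071 0.046 ]
mid [0.5208 0.0027 0.046 ]
[ 279  120   78  170 7514] [318.1632 200.2257]
(519.0607299804688, 1.443023681640625) (124.57937622070312, 55.4426155090332) 5.954476356506348
```

>>> {"name": "arm_command", "arguments": {"series": [[0.01, -0.049, -0.003, -0.025], [0.02, -0.098, -0.006, -0.05], [0.03, -0.147, -0.009, -0.075], [0.04, -0.196, -0.011, -0.1], [0.051, -0.245, -0.013, -0.107]]}}

```text
time: 7.4
ee_pos: [0.4943, -0.2506, 0.1969]
tcp_rot: [179.9, -0.1, -168.0]
wrist_force: [1.5, -0.3, -0.5]
opening: 0.0852
grasp_force: 0.0
```

>>> {"name": "arm_command", "arguments": {"series": [[0, 0, 0, 0], [0, 0, 0, 0], [0, 0, 0, 0], [0, 0, 0, 0], [0, 0, 0, 0]]}}

```text
time: 7.9
ee_pos: [0.4957, -0.2478, 0.1982]
tcp_rot: [180.0, -0.0, -167.9]
wrist_force: [0.8, 1.1, 0.4]
opening: 0.085
grasp_force: 0.0
```

```bash
cat > u.py <<'E'
from h import *
np.set_printoptions(precision=4,suppress=True)
w=grab("wrist","w3.png");togo(.4965,-.252,.2,192)
P=[]
for d in bot.mark_of("wrist","hole_a"): print(d,onz(w,[d["location"]],.0)[0])
r=[rect(c,.058,(0,120,100),(10,255,255),n) for c,n in ((w,(320,205)),)]
print("handle",r)
m=cv2.inRange(w["color"],(150,150,150),(255,255,255)); m=cv2.morphologyEx(m,cv2.MORPH_OPEN,np.ones((5,5)))
n,l,st,ce=cv2.connectedComponentsWithStats(m)
i=1+np.argmin(np.linalg.norm(ce[1:]-(320,205),axis=1)+1e3*(st[1:,4]<2000)); print(st[i],ce[i])
k=np.argwhere(l==i)[:,::-1]
print(cv2.minAreaRect((onz(w,k,.02)[:,:2]*1000).astype(np.float32)))
E
python3 u.py
```

```text
t 7.95 pos [ 0.4957 -0.248   0.1983] rot [-180.      0.   -167.92] q [-26.6   5.    6.4  91.4   0.  -38.7] F [ 0.3 -0.   0.7] open 0.0851 grip 0.0
togo [ 0.0001 -0.0041 -0.0017] 0.0014
{'location': [313.0, 244.2], 'confidence': 0.81} [ 0.5364 -0.2406  0.    ]
handle [(array([ 491.2, -251.5]), array([58.9, 19.9]), 13.79)]
[ 271  113   77  163 8507] [311.9063 189.0082]
((492.04205322265625, -251.21670532226562), (131.02549743652344, 57.07359313964844), 13.8572416305542)
```

View pics/w3.png

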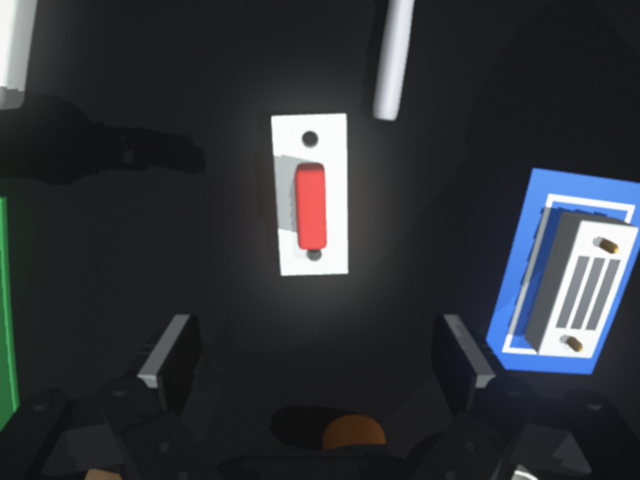

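Upper half seen at (312,190), handle (311,207), spoon tip at (385,118) clear of the fingers. I narrow the fingers and descend.

```bash
python3 -c "
from h import *
togo(.492,-.2525,.027,193.8)"
```

```text
t 8.0 pos [ 0.4957 -0.2481  0.1983] rot [-1.8000e+02  1.0000e-02 -1.6793e+02] q [-26.6   5.    6.4  91.4   0.  -38.7] F [-0.5  0.1  0.3] open 0.085 grip 0.0
togo [ 0.0046 -0.0035  0.1713] -0.0302
```

>>> {"name": "arm_command", "arguments": {"series": [[0.0045, -0.0035, 0.03, -0.03], [0.0045, -0.0035, 0.06, -0.03], [0.0045, -0.0035, 0.08, -0.03], [0.0045, -0.0035, 0.09, -0.03], [0.0045, -0.0035, 0.09, -0.03]], "hand": 0.05}}

```text
time: 8.5
ee_pos: [0.4913, -0.2528, 0.1072]
tcp_rot: [179.9, -0.1, -166.3]
wrist_force: [-0.2, -0.4, -0.3]
opening: 0.05
grasp_force: 0.0
```

>>> {"name": "arm_command", "arguments": {"series": [[0, 0, 0.025, 0], [0, 0, 0.05, 0], [0, 0, 0.072, 0], [0, 0, 0.081, 0], [0, 0, 0.081, 0]]}}

```text
time: 9.0
ee_pos: [0.4917, -0.2532, 0.0273]
tcp_rot: [180.0, -0.0, -166.3]
wrist_force: [0.1, -0.1, 0.4]
opening: 0.0501
grasp_force: 0.0
```

>>> {"name": "arm_command", "arguments": {"series": [[0, 0, 0, 0], [0, 0, 0, 0], [0, 0, 0, 0], [0, 0, 0, 0], [0, 0, 0, 0]], "hand": 0.01, "grip_force": 60}}

```text
time: 9.5
ee_pos: [0.4928, -0.2538, 0.0292]
tcp_rot: [-179.9, 0.1, -166.3]
wrist_force: [-1.5, -0.4, 6.3]
opening: 0.021
grasp_force: 60.8
```

```bash
python3 -c "
from h import *
togo(.492,-.2525,.18,193.8)"
```

```text
t 9.5 pos [ 0.4928 -0.2538  0.0292] rot [-1.7990e+02  1.3000e-01 -1.6629e+02] q [-27.3   6.4 -10.8  72.6   0.  -41. ] F [-1.5 -0.4  6.3] open 0.021 grip 60.8
togo [ 1.000e-04  1.200e-03 -1.509e-01] -0.0016
```

>>> {"name": "arm_command", "arguments": {"series": [[0, 0, -0.01, 0], [0, 0, -0.03, 0], [0, 0, -0.065, 0], [0, 0, -0.1, 0], [0, 0, -0.12, 0]]}}

```text
time: 10.0
ee_pos: [0.4922, -0.2536, 0.1508]
tcp_rot: [-179.9, 0.1, -166.3]
wrist_force: [0.3, 0.1, -3.1]
opening: 0.0212
grasp_force: 59.6
```

>>> {"name": "arm_command", "arguments": {"series": [[0, 0, 0, 0], [0, 0, 0, 0], [0, 0, 0, 0], [0, 0, 0, 0], [0, 0, 0, 0]]}}

```text
time: 10.5
ee_pos: [0.4914, -0.2531, 0.1461]
tcp_rot: [179.9, -0.1, -166.3]
wrist_force: [-0.0, -0.6, -4.6]
opening: 0.0211
grasp_force: 59.6
```

```bash
python3 - <<'E'
from h import *
np.set_printoptions(precision=4,suppress=True)
togo(.521,-.0007,.15,185.8)
w=grab("wrist","w4.png")
for d in bot.mark_of("wrist","hole_a"): print(d)
E
```

```text
t 10.5 pos [ 0.4914 -0.2531  0.1461] rot [ 179.93   -0.08 -166.29] q [-27.3   4.6   0.2  85.8  -0.  -41. ] F [-0.  -0.6 -4.6] open 0.0211 grip 59.6
togo [-0.0886  0.2382 -0.0037] 0.138
{'location': [312.0, 182.7], 'confidence': 0.59}
```

View pics/w4.png

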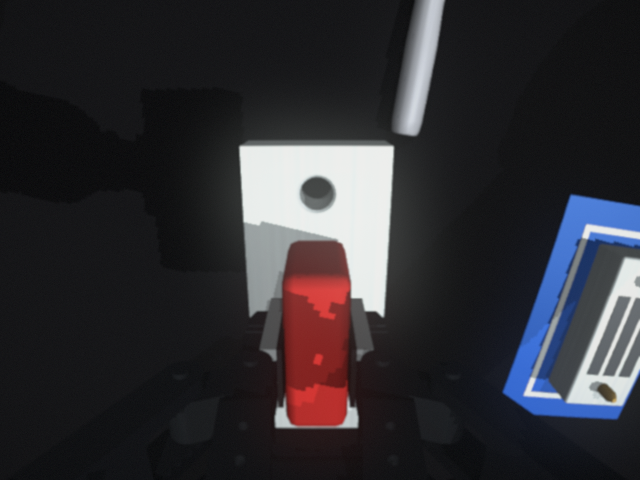

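The handle is gripped and the plate is square in the gripper: hole at (317,193), near edge at row 147 from x=240 to 393.

```bash
python3 - <<'E'
from h import *
np.set_printoptions(precision=4,suppress=True)
w=grab("wrist"); w["T"]=np.array(w["T_tool_cam"])
print("hole, edge corners in tool",onz(w,[(317.5,193.5),(240,147),(393,147),(249,310),(386,310)],.008))
print(cv2.minMaxLoc(np.zeros((1,1))) and "")
g=cv2.cvtColor(w["color"],cv2.COLOR_BGR2GRAY)[165:222,285:350]
m=(g<175).astype(np.uint8); n,l,st,ce=cv2.connectedComponentsWithStats(m)
for i in range(1,n):
    if st[i,4]>200: print(st[i],ce[i]+[285,165],onz(w,[ce[i]+[285,165]],.008))
# dowel tips seen at t=6.85 in tool axes of that pose
p=np.array([.5218,-.0006,.1871]);M=R.from_euler("xyz",[180,0,-174.14],degrees=True).as_matrix()
print((np.array([[.4746,-.0017,.046],[.5669,.0071,.046]])-p)@M)
E
```

```text
hole, edge corners in tool [[ 0.0472  0.0015  0.008 ]
 [ 0.0645 -0.0265  0.008 ]
 [ 0.0644  0.0287  0.008 ]
 [-0.0016 -0.0267  0.008 ]
 [-0.0017  0.0297  0.008 ]]

[ 15  11  36  35 974] [317.306  193.0698] [[0.0474 0.0014 0.008 ]]
[[ 0.0471  0.0037  0.1411]
 [-0.0457  0.0031  0.1411]]
```

>>> {"name": "arm_command", "arguments": {"series": [[-0.006, 0.016, 0, 0.01], [-0.018, 0.048, 0, 0.03], [-0.033, 0.088, 0, 0.05], [-0.048, 0.128, 0, 0.075], [-0.062, 0.166, 0, 0.1]]}}

```text
time: 11.15
ee_pos: [0.5127, -0.0758, 0.1473]
tcp_rot: [180.0, 0.0, -172.1]
wrist_force: [0.9, -0.1, -3.2]
opening: 0.021
grasp_force: 59.6
```

```bash
python3 -c "
from h import *
togo(.521,0,.1,185.75)"
```

```text
t 11.15 pos [ 0.5127 -0.0758  0.1473] rot [ 1.800e+02  2.000e-02 -1.721e+02] q [ -8.4  -0.3  -4.6  85.6   0.  -16.3] F [ 0.9 -0.1 -3.2] open 0.021 grip 59.6
togo [-0.0186  0.0739  0.0473] 0.0375
```

>>> {"name": "arm_command", "arguments": {"series": [[-0.007, 0.028, 0.01, 0.02], [-0.014, 0.056, 0.025, 0.035], [-0.0185, 0.072, 0.04, 0.0375], [-0.0185, 0.073, 0.047, 0.0375], [-0.0185, 0.073, 0.047, 0.0375]]}}

```text
time: 11.65
ee_pos: [0.5202, -0.0024, 0.0992]
tcp_rot: [-180.0, -0.1, -174.1]
wrist_force: [-0.2, -0.3, -4.1]
opening: 0.0211
grasp_force: 59.7
```

>>> {"name": "arm_command", "arguments": {"series": [[0, 0, 0, 0], [0, 0, 0, 0], [0, 0, 0, 0], [0, 0, 0, 0], [0, 0, 0, 0]]}}

```text
time: 12.15
ee_pos: [0.521, -0.0028, 0.1005]
tcp_rot: [-180.0, 0.0, -174.2]
wrist_force: [0.0, 0.3, -3.5]
opening: 0.0213
grasp_force: 59.7
```

```bash
python3 - <<'E'
from h import *
np.set_printoptions(precision=4,suppress=True)
togo(.521,0,.082,185.75)
s=grab("scene")
cv2.imwrite("pics/s5.png",cv2.resize(s["color"][190:330,220:360],None,fx=4,fy=4,interpolation=cv2.INTER_CUBIC))
E
```

```text
t 12.15 pos [ 0.521  -0.0028  0.1005] rot [-180.      0.02 -174.2 ] q [-0.3  0.4 -9.1 80.4 -0.  -6.1] F [ 0.   0.3 -3.5] open 0.0213 grip 59.7
togo [-0.0003  0.0028  0.0185] 0.0009
```

View pics/s5.png

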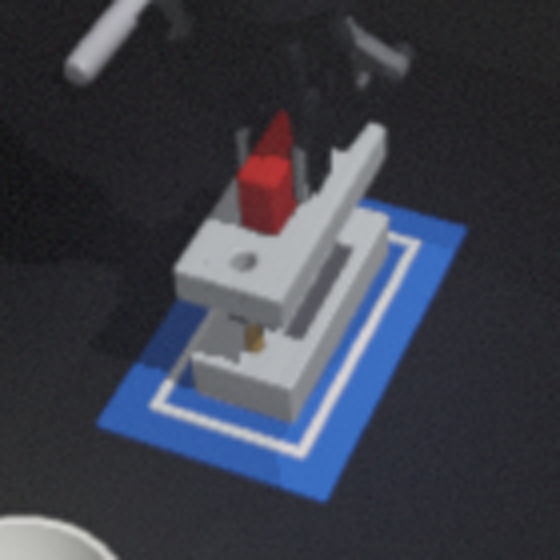

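The plate hangs above the lower half; plate front corners at crop (177,268),(281,302), lower top front corners about (195,355),(293,390). Compare them in world coordinates.

```bash
python3 - <<'E'
from h import *
np.set_printoptions(precision=4,suppress=True)
s=grab("scene"); f=lambda a:np.array(a,float)/4+[220,190]-[.375,.375]
for nm,p,z in (("plate top",[(177,268),(281,302),(385,130)],.0915),("plate under",[(180,290),(281,322)],.0715),("low top",[(195,355),(293,390),(388,215)],.03),("low bottom",[(198,394),(292,420)],.0)):
    print(nm,onz(s,f(p),z))
E
```

```text
plate top [[ 0.5853 -0.0233  0.0915]
 [ 0.581   0.0316  0.0915]
 [ 0.4534  0.0191  0.0915]]
plate under [[ 0.582  -0.0257  0.0715]
 [ 0.577   0.0282  0.0715]]
low top [[ 0.5854 -0.0188  0.03  ]
 [ 0.582   0.0358  0.03  ]
 [ 0.4534  0.0207  0.03  ]]
low bottom [[ 0.5864 -0.0192  0.    ]
 [ 0.5785  0.0318  0.    ]]
```

>>> {"name": "arm_command", "arguments": {"series": [[0, 0.003, 0.005, 0], [0, 0.003, 0.015, 0], [0, 0.003, 0.02, 0], [0, 0.003, 0.025, 0], [0, 0.003, 0.028, 0]]}}

```text
time: 12.75
ee_pos: [0.5203, 0.0005, 0.0714]
tcp_rot: [180.0, -0.1, -174.2]
wrist_force: [0.9, 0.0, -4.9]
opening: 0.0211
grasp_force: 59.8
```

```bash
python3 -c "
from h import *
togo(.521,0,.06,185.75);print(bot.get_obs()['torque'])"
```

```text
t 12.75 pos [5.203e-01 5.000e-04 7.140e-02] rot [ 1.8000e+02 -5.0000e-02 -1.7417e+02] q [  0.1   0.9 -11.8  77.3  -0.   -5.8] F [ 0.9  0.  -4.9] open 0.0211 grip 59.8
togo [-0.0007 -0.0006  0.0114] 0.0014
[-0.01537796 -0.02026484 -0.01968734]
```

>>> {"name": "arm_command", "arguments": {"series": [[0, 0, 0.003, 0], [0, 0, 0.006, 0], [0, 0, 0.008, 0], [0, 0, 0.008, 0], [0, 0, 0.008, 0]]}}

```text
time: 13.25
ee_pos: [0.5206, 0.0005, 0.0643]
tcp_rot: [-180.0, 0.0, -174.2]
wrist_force: [-0.1, 0.1, -3.7]
opening: 0.021
grasp_force: 59.8
```

```bash
python3 -c "
from h import *
togo(.521,0,.06,185.75);print(bot.get_obs()['torque'])"
```

```text
t 13.25 pos [5.206e-01 5.000e-04 6.430e-02] rot [-1.8000e+02  1.0000e-02 -1.7417e+02] q [  0.1   1.1 -12.5  76.5  -0.   -5.8] F [-0.1  0.1 -3.7] open 0.021 grip 59.8
togo [-0.0003 -0.0005  0.0043] 0.0014
[ 0.04142945  0.02189934 -0.03706675]
```

>>> {"name": "arm_command", "arguments": {"series": [[0, 0, 0.002, 0], [0, 0, 0.004, 0], [0, 0, 0.0055, 0], [0, 0, 0.0055, 0], [0, 0, 0.0055, 0]]}}

```text
time: 13.75
ee_pos: [0.5206, 0.0005, 0.0591]
tcp_rot: [180.0, 0.0, -174.2]
wrist_force: [-2.3, -0.3, 2.6]
opening: 0.0211
grasp_force: 60.4
```

>>> {"name": "arm_command", "arguments": {"series": [[0, 0, 0.0005, 0], [0, 0, 0.001, 0], [0, 0, 0.001, 0], [0, 0, 0.001, 0], [0, 0, 0.001, 0]], "grip_force": 90}}

```text
time: 14.25
ee_pos: [0.5207, 0.0005, 0.0592]
tcp_rot: [-180.0, 0.1, -174.2]
wrist_force: [-7.4, 0.2, 12.1]
opening: 0.0209
grasp_force: 89.6
```

>>> {"name": "arm_command", "arguments": {"series": [[0.0004, 0, 0.0002, 0], [0.0008, 0, 0.0004, 0], [0.0008, 0, 0.0004, 0], [0.0008, 0, 0.0004, 0], [0.0008, 0, 0.0004, 0]]}}

```text
time: 14.75
ee_pos: [0.5207, 0.0005, 0.0592]
tcp_rot: [-180.0, 0.2, -174.2]
wrist_force: [-3.1, 1.5, 12.5]
opening: 0.0208
grasp_force: 89.6
```

```bash
python3 - <<'E'
from h import *
s=grab("scene"); togo(.521,0,.06,185.75); print(bot.get_obs()['torque'])
t=grab("top"); togo(.521,0,.06,185.75)
cv2.imwrite("pics/s6.png",np.hstack([cv2.resize(c["color"][r:r+130,k:k+130],(400,400),interpolation=cv2.INTER_CUBIC) for c,r,k in ((s,200,225),(t,160,280))]))
E
```

```text
t 14.8 pos [5.207e-01 5.000e-04 5.920e-02] rot [-1.7999e+02  1.7000e-01 -1.7417e+02] q [  0.    1.  -13.1  75.7   0.   -5.8] F [-4.7  0.6 11.9] open 0.0207 grip 89.6
togo [-0.0002 -0.0005 -0.0008] 0.0014
[-0.01426574  0.73902147 -0.03443745]
t 14.85 pos [5.207e-01 5.000e-04 5.920e-02] rot [-1.7999e+02  1.7000e-01 -1.7417e+02] q [  0.    1.  -13.1  75.7   0.   -5.8] F [-3.3  1.2 12.1] open 0.0208 grip 89.6
togo [-0.0002 -0.0005 -0.0008] 0.0014
```

View pics/s6.png

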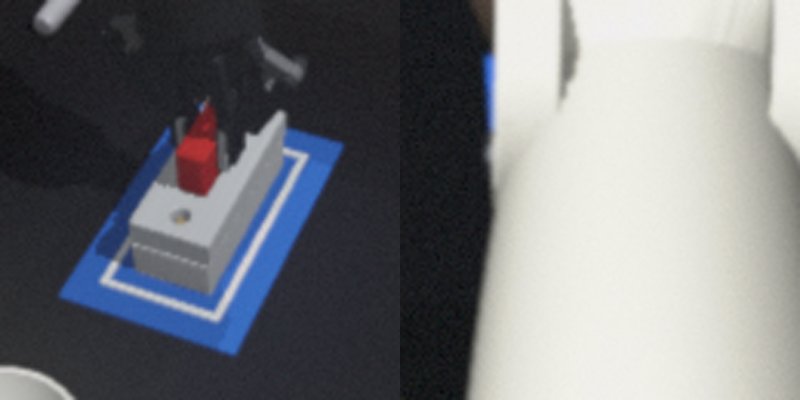

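The pair is shut (seam at about (170,250)), the dowel shows in the hole at (181,216), and the block lies inside the outline. A touch more push.

>>> {"name": "arm_command", "arguments": {"series": [[0.0002, 0, 0.0003, 0], [0.0003, 0, 0.0006, 0], [0.0003, 0, 0.0006, 0], [0.0003, 0, 0.0006, 0], [0.0003, 0, 0.0006, 0]]}}

```text
time: 15.35
ee_pos: [0.5207, 0.0005, 0.0591]
tcp_rot: [-180.0, 0.2, -174.2]
wrist_force: [-4.2, 1.0, 15.2]
opening: 0.0211
grasp_force: 90.0
```

>>> {"name": "arm_command", "arguments": {"series": [[0, 0, 0, 0], [0, 0, 0, 0], [0, 0, 0, 0], [0, 0, 0, 0], [0, 0, 0, 0]]}}

```text
time: 15.85
ee_pos: [0.5207, 0.0005, 0.0592]
tcp_rot: [-180.0, 0.2, -174.2]
wrist_force: [-4.5, 2.3, 15.7]
opening: 0.0206
grasp_force: 90.0
```

```bash
python3 -c "
from workcell import bot
print(bot.job_done())"
```

```text
the job is handed in; nothing more can be done
None
```

I handed the job in at about 16 s. The lower half was slid inside the white outline and the upper half fitted flush over the dowels. The gripper is still holding the pair pressed at about 15.5 N, and I did not touch the bystanders; no verdict came back.

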